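# Set out the card tin on its sloped stand and draw off its lid

### The arm

A 6-joint arm with a two-finger parallel gripper is mounted at the origin on the work surface; the furniture and walls round the work are solid. World frame = base frame: x ahead of the robot, y to its left, z up, the work surface at z = 0. Lengths are in m, angles in degrees, forces in N, time in s.
With the tool pointing down it reaches from about 0.375 to 0.9 m from the base axis. Payload 3.1 kg.
Tool frame: the origin (TCP) lies at the very end of the fingers, on their centre line; the grasp point (between the pads) lies 19 mm behind it; z points along the fingers, y is the line along which they close (so a half turn about z gives the same grasp; the last joint's range is limited). The gripper opens to 87 mm and grips with 3 to 60 N. Pads are 19 mm wide; open, the fingers measure 117 mm over their backs; the gripper's body (75 mm by 190 mm) begins 51 mm behind the grasp point.
Start: joints at [-83.68, 30.224, 82.088, -0, 67.689, -10.227], TCP at [0.178, -0.599, 0.223] pointing down, gripper open.
Joint ranges: [-176.69, 176.69], [-43.24, 126.21], [12.49, 139.97], [-82, 262], [0, 151.66], [-163.58, 163.58]. Speed limits (degrees/s): [159.86, 159.86, 180, 180, 180, 180].

### API

Orientations are given as a 3x3 rotation matrix whose columns are the frame's x, y, z axes.
In Python, from rig import bot gives the robot as it stands.
- The arm moves only by the tool move_arm, never from a script. Its argument "increments" is a list of rows, each an object with "xyz": the shift along the tool's x, y, z in mm, a list of three; "roll": the turn about the tool's z in rad; "grip": the opening in per cent of the stroke, from 0 (shut) to 100 (fully open). A call has 1 to 5 rows; each row shifts and turns the commanded pose from where the row before left it, along the tool's axes as they then stand; what a row does not reach is not made up. A row lasts 1/12 s, in which the tool goes at most 41.7 mm and 7.16 degrees, less where a joint would pass 70% of its speed; a pose out of reach is approached as far as the arm can. A call is refused whole if a number of a shift passes 41.7 or a number of a turn 0.125, either way. A call with a gripper value outside its range is refused whole. The fingers move at their own pace and stop on an object; the grip force is fixed at half the most. Time passes only in rows, so rows that do not move let the fingers close. It gives the time, the measured TCP pose, the force, the opening and the grip force at its end, in the units of the state.
- bot.read_state(): the state, without advancing time (a new reading comes with each control period).
- bot.capture(name): name is "side" or "top" or "wrist"; returns (picture, depth): 480x640x3 uint8, red, green, blue; 480x640 float32, m along the optical axis (not along the pixel's ray), 0 where there is no reading.
- bot.camera_model(name): a dict with "intrinsics" (3x3 intrinsics, pixels), "rvec" (rotation vector, rad) and "tvec" (3), from world to camera coordinates, as OpenCV has them; the wrist camera has in their place "tool_from_camera" (4x4, takes a point from camera to tool coordinates, whose origin is the TCP and whose axes are the flange's). Camera axes: x right, y down, z forward; pixel columns grow to the right and rows downward; lengths in m; the calibration is good to about 2 mm. A picture is of the moment at which its call begins: read the wrist's pose just before it. camera_model takes no time and is no camera call.
- bot.hand_in(): hands the job in; it is judged then, once.
Trained networks look in the newest picture that a camera, given by its name, has taken for a name from the list of things; names that differ only in an ending like _2 or _b are one class to them, and where a whole thing is asked for, a point or a joint stands for the part that bears it (a point fixed in the world has none). Each returns a list of dicts, best first, with "conf" (0 to 1); they miss things now and then, are a little off and sometimes report something else, mostly with a low value. They report only what shows in the picture. A call takes as long as a camera call. They do not tell look-alikes from the thing itself.
- bot.spot_in(label, camera): "at" ([x, y, z] in m, in the coordinates of the camera as it stood for that picture, good to about 4 mm: the middle of the surface that is visible of it).
- bot.trace(label, camera): "mask" (480x640 bool, what is visible of it).
The state is a dict: "time_s": time; "joint_positions": joint angles; "qvel": joint speeds; "tau": joint torques, N m; "position": TCP position; "tcp_rot": TCP orientation; "force": force on the tool from outside, world axes, zero at the start; "moment": the same for the moment, N m; "opening": opening from 0.0 (shut) to 1.0 (fully open); "grasp_force": force on a finger pad.
Only numpy, scipy, OpenCV 4.12 (cv2) and the standard library are available. Lean on these libraries where they do the work, as an engineer would, in place of code of your own. Each camera call takes 0.05 s, during which the arm holds its last target. There are 200 camera calls.

### The job

Put the closed card tin on the sloped stand and slide it down under the brass rails until its foot is fully home, and press it gently but positively against the stop so that you feel it bear. With the rails holding the base down, draw the deep, tight lid straight off, square to the slope, leaving the open base fully home, and stand the lid upright, mouth down, in the middle of the leather coaster. Leave the ink bottle, blotter, tumbler and magnifier where they are.

Things in the scene. Friction and masses are not known exactly. Their poses are not given: they have to be found in the camera images.
- lid_center (a point): Centre (half-way up) of the blue lid, brass band at its lower edge: 84 (x) x 62 (y) x 90 (z) mm, walls 2.5 mm, open below, z to its crown; 0.14 kg. Grip across y, upper half. Fitted, it is 59.5 mm above tin_foot, same axes. A tight fit: springs on the neck grip it for the first 70 mm of draw with 10 to 20 N (moving), so a loose base comes along; it is clear after 90 mm.
- tin_foot (a point): Centre of the underside of the tin's loose base (0.25 kg): foot plate 104 (x) x 92 (y) x 6 mm, on it a steel neck 76 x 54 mm with cards, its top 102 mm over the underside. z points up through the neck. The tin is the same after half a turn about z. It starts closed, standing on the desk; closed, it can be carried by the lid.
- stand_seat (a point): On the slope of the fixed wooden stand, middle of the upslope face of the 16 mm high stop at its low end. x points up the slope (rises 28 degrees, away from the robot), y across, z out of it. A tin that is home has tin_foot here at x = 52 mm, y = 0, z = 0. While the lid is drawn the base rises up to 5 mm to the rails' lips, then sinks back on the slope.
- stand_landing (a point): On the slope, 134 mm up from stand_seat, same axes: a tin_foot set down here (within 4 mm) clears the rails; the board ends 56 mm above. Two brass rails run from the stop to 70 mm up: side walls 97 mm apart, lips 72 mm apart, lip undersides 11 mm and tops 16 mm over the slope; the foot plate slides under the lips. Flared lead-ins, 9 mm high, go on to 94 mm.
- stop: The dark wooden stop bar across the low end of the slope, fixed to the stand, 12 x 117 x 16 mm. Origin and axes as stand_seat: its face is the plane x = 0 and it lies below that on the slope.
- coaster: Round dark-red leather coaster, 95 mm across, 4 mm thick, fixed on the desk. Origin: centre of its underside.
- ink: Bystander: square blue ink bottle with black cap, 50 x 50 x 60 mm, loose. Origin: centre of its underside.
- blotter: Bystander: wooden rocker blotter with a knob, 64 x 108 x 72 mm, loose. Origin: centre of its underside.
- glass: Bystander: cut crystal tumbler, 82 mm across, 94 mm high, loose, on the left. Origin: centre of its underside.
- magnifier: Bystander: reading glass with a brass ring and black handle, 81 x 174 x 16 mm, lying loose. Origin: centre of its underside.
There are look-alikes about, which are no part of the job. Of the things that look like the part that bears lid_center, the largest one is meant.

How it is judged (in metres and radians):
On the way, in this order (a step that is already met when the one before it is completed fails the run):
1. The closed tin is fully home on the stand: foot under the rails' lips and against the stop (within 5 mm), pressed on it with more than 2 N, lid still on (x of tin_foot in the frame of stand_seat between 0.047 and 0.057 m and y of tin_foot in the frame of stand_seat between -0.007 and 0.007 m and z of tin_foot in the frame of stand_seat between -0.004 and 0.0065 m and angle between the z axis of tin_foot and the z axis of stand_seat, either way round below 0.08 rad and z of lid_center in the frame of tin_foot below 0.0655 m and contact force between tin and stop above 2 N), for 0.1 s.
2. The lid has been drawn up more than 60 mm along the base's axis, the base still home under the rails (x of tin_foot in the frame of stand_seat between 0.047 and 0.057 m and y of tin_foot in the frame of stand_seat between -0.007 and 0.007 m and z of tin_foot in the frame of stand_seat between -0.004 and 0.008 m and angle between the z axis of tin_foot and the z axis of stand_seat, either way round below 0.08 rad and z of lid_center in the frame of tin_foot above 0.1195 m and angle between the z axis of lid_center and the z axis of tin_foot, either way round below 0.15 rad and x of lid_center in the frame of tin_foot between -0.02 and 0.02 m and y of lid_center in the frame of tin_foot between -0.02 and 0.02 m), for 0.1 s.
At the end, for the whole second after the job is handed in: The open base rests flat on the slope, its foot within 5 mm of the stop and 7 mm of the middle, under the rails; the lid stands upright, mouth down, on the coaster, its centre within 20 mm of the coaster's; both are at rest and released (x of tin_foot in the frame of stand_seat between 0.047 and 0.057 m and y of tin_foot in the frame of stand_seat between -0.007 and 0.007 m and z of tin_foot in the frame of stand_seat between -0.004 and 0.004 m and angle between the z axis of tin_foot and the z axis of stand_seat, either way round below 0.08 rad and horizontal distance between lid_center and coaster below 0.02 m and angle between lid_center's own z axis and vertical below 0.08 rad and height (world z) of lid_center between 0.045 and 0.053 m and linear speed of each of lid, tin below 0.02 m/s); the robot touches nothing.
It fails at once if The tin is rammed against the stop: more than 40 N (contact force between tin and stop above 40 N).
It fails at once if The ink bottle is moved more than 30 mm (distance of ink from where it was at the start of the episode above 0.03 m).
It fails at once if The rocker blotter is moved more than 30 mm (distance of blotter from where it was at the start of the episode above 0.03 m).
It fails at once if The tumbler is moved more than 30 mm (distance of glass from where it was at the start of the episode above 0.03 m).
It fails at once if The magnifier is moved more than 30 mm (distance of magnifier from where it was at the start of the episode above 0.03 m).
It also fails if it takes over 48 s, if anything falls off the work surface, if the arm or the gripper's body presses on something with over 40 N, if the wrist force passes 120 N, or if a joint passes its speed limit or range.

## Working session

There is one attempt and no reset: what is moved stays moved. The work goes in short steps, Python scripts to look and compute and a tool call to move; the robot and the scene stay as the last step left them, time stands still between calls to the robot, and variables do not carry over. Pictures are saved under pics/ and viewed, at most 10 in all, crops included, and the job is handed in when it is done.

Besides the shell and the picture viewer there is one more tool, called after "Call:" by a JSON object that holds its "op" and its "data", one argument or row to a line. move_arm: Moves the arm, as the interface text tells. Its arguments: {"type":"object","properties":{"increments":{"type":"array"}},"required":["increments"]}

```bash
mkdir -p pics; cat > h.py <<'E'
import numpy as np, cv2
from rig import bot
def w(name,p,st=None):
    m=bot.camera_model(name); p=np.atleast_2d(p)
    if name=='wrist':
        T=np.array(m['tool_from_camera']); st=st or bot.read_state()
        q=p@T[:3,:3].T+T[:3,3]
        return q@np.array(st['tcp_rot']).T+np.array(st['position'])
    R=cv2.Rodrigues(np.array(m['rvec'],float))[0]
    return (p-np.array(m['tvec']).ravel())@R
def cloud(name,depth,mask,st=None):
    K=np.array(bot.camera_model(name)['intrinsics']); v,u=np.nonzero(mask&(depth>0)); z=depth[v,u]
    return w(name,np.c_[(u-K[0,2])*z/K[0,0],(v-K[1,2])*z/K[1,1],z],st)
def px(name,P):
    m=bot.camera_model(name)
    return cv2.projectPoints(np.array(P,float).reshape(-1,1,3),np.array(m['rvec'],float),np.array(m['tvec'],float),np.array(m['intrinsics']),None)[0][:,0]
E
python3 - <<'E'
from h import *
np.set_printoptions(precision=4,suppress=True)
ims=[]
for c in ['side','top']:
    p,d=bot.capture(c); np.save(f'{c}_d.npy',d); np.save(f'{c}_p.npy',p); ims.append(p)
    cv2.imwrite(f'pics/{c}0.png',p[:,:,::-1])
    for l in ['lid_center','tin_foot','stop','coaster','ink','blotter','glass','magnifier']:
        r=bot.spot_in(l,c)
        print(c,l,[(round(x['conf'],2),w(c,x['at'])[0].round(3).tolist(),px(c,w(c,x['at']))[0].round().tolist() ) for x in r[:4]])
s=bot.read_state();print(s['time_s'],s['tcp_rot'],s['force'],s['opening'])
E
```

```text
side lid_center [(0.94, [0.38, -0.245, 0.047], [399.0, 184.0]), (0.92, [0.521, -0.181, 0.049], [346.0, 185.0]), (0.8, [0.523, -0.299, 0.082], [360.0, 154.0])]
side tin_foot [(0.74, [0.499, -0.3, 0.003], [366.0, 175.0])]
side stop [(0.51, [0.533, -0.028, 0.038], [323.0, 219.0])]
side coaster [(0.77, [0.462, 0.264, -0.0], [304.0, 310.0])]
side ink [(0.89, [0.669, -0.228, 0.036], [306.0, 168.0])]
side blotter [(0.85, [0.363, 0.134, 0.035], [360.0, 276.0]), (0.72, [0.624, -0.03, 0.061], [293.0, 204.0])]
side glass [(0.61, [0.343, 0.442, 0.064], [321.0, 368.0])]
side magnifier [(0.67, [0.338, -0.102, 0.005], [397.0, 228.0])]
top lid_center [(0.9, [0.527, -0.31, 0.104], [482.0, 211.0]), (0.9, [0.523, -0.189, 0.065], [426.0, 217.0]), (0.65, [0.384, -0.25, 0.061], [455.0, 275.0])]
top tin_foot [(0.92, [0.501, -0.292, 0.007], [464.0, 229.0])]
top stop [(0.77, [0.529, -0.036, 0.031], [361.0, 219.0])]
top coaster [(0.84, [0.46, 0.263, 0.004], [242.0, 250.0])]
top ink [(0.96, [0.668, -0.235, 0.035], [440.0, 161.0]), (0.62, [0.528, -0.036, 0.036], [361.0, 219.0])]
top blotter [(0.83, [0.367, 0.128, 0.035], [295.0, 286.0])]
top glass [(0.66, [0.344, 0.464, 0.05], [155.0, 298.0])]
top magnifier [(0.7, [0.342, -0.104, 0.005], [391.0, 295.0])]
0.9 [[ 0.9586  0.2848  0.    ]
 [ 0.2848 -0.9586 -0.    ]
 [ 0.      0.     -1.    ]] [-0.2334  1.008  -0.1626] 0.9990849656044791
```

View pics/side0.png

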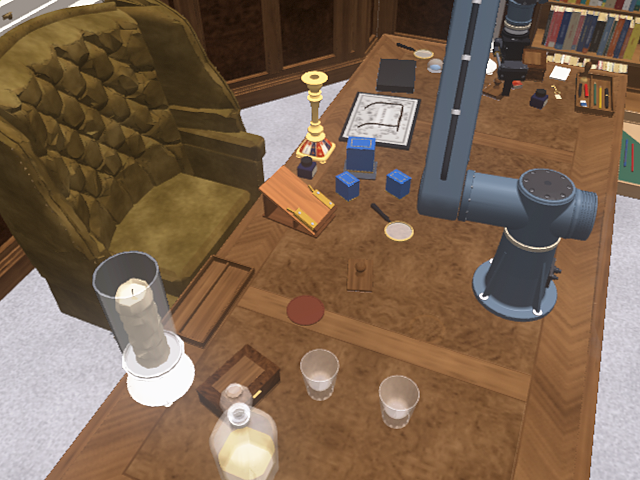

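View pics/top0.png

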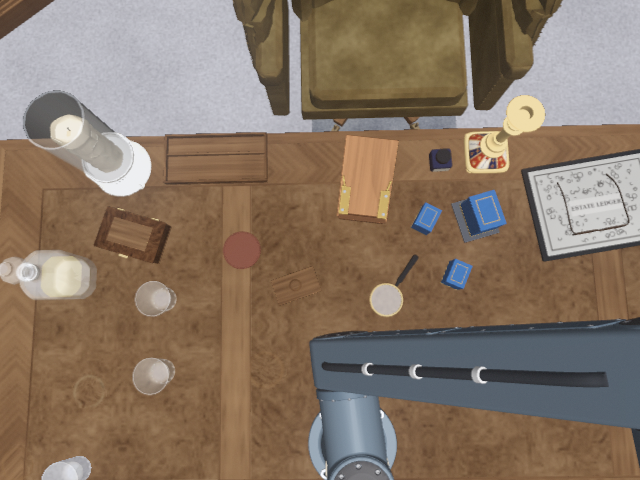

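Three blue boxes could be the lid. In the top view they are at (482,211), (426,217) and (455,275). The one at (482,211) is the largest and the only one on a foot plate, so it fits the description. I'll confirm it in a crop and measure it and the stand.

```bash
python3 - <<'E'
from h import *
np.set_printoptions(precision=4,suppress=True)
p=np.load('top_p.npy');d=np.load('top_d.npy')
crop=cv2.resize(p[125:305,330:530,::-1],None,fx=4*.8,fy=4*.8,interpolation=cv2.INTER_CUBIC); cv2.imwrite('pics/crop.png',crop)
P=cloud('top',d,np.ones_like(d,bool)); 
def box(sel,n):
    q=P[sel]; r=cv2.minAreaRect(q[:,:2].astype(np.float32)*1000); print(n,len(q),np.median(q,0),r)
n=lambda c,r:np.linalg.norm(P[:,:2]-c,axis=1)<r
box(n([.527,-.31],.075)&(P[:,2]>.09)&(P[:,2]<.13),'crown')
box(n([.523,-.189],.05)&(P[:,2]>.055)&(P[:,2]<.13),'lid2')
box(n([.384,-.25],.05)&(P[:,2]>.05)&(P[:,2]<.13),'lid3')
q=P[n([.51,-.30],.09)&(P[:,2]>.003)&(P[:,2]<.012)];print('foot',len(q),q.min(0),q.max(0))
# slope board: upper region
yy,xx=np.mgrid[:480,:640]; m=(xx>355)&(xx<385)&(yy>145)&(yy<205)
q=cloud('top',d,m); c=np.median(q,0)
for k in range(5):
    A=np.c_[q[:,:2],np.ones(len(q))]; s=np.linalg.lstsq(A,q[:,2],rcond=None)[0]; e=q[:,2]-A@s; q=q[abs(e)<max(.003,2*e.std())]
print('slope',s,len(q),np.degrees(np.arctan(np.hypot(*s[:2]))),np.degrees(np.arctan2(s[1],s[0])),e.std())
nrm=np.r_[-s[:2],1]; nrm/=np.linalg.norm(nrm)
h=(P-np.r_[0,0,s[2]])@nrm
b=(abs(h)<.004)&(P[:,0]>.5)&(P[:,0]<.78)&(P[:,1]>-.16)&(P[:,1]<.08)&(P[:,2]>.01); box(b,'board')
u=np.array([s[0],s[1],0]);u/=np.linalg.norm(u); X=np.cos(np.radians(28))*u+np.array([0,0,np.sin(np.radians(28))]); Y=np.cross([0,0,1],u)
r=P[(h>.012)&(h<.02)&(P[:,0]>.5)&(P[:,0]<.78)&(P[:,1]>-.16)&(P[:,1]<.08)]
from collections import Counter
a=np.c_[r@X,r@Y,(r-[0,0,s[2]])@nrm]
print('X,Y',X,Y,'raised',len(a),np.percentile(a,[0,2,25,50,75,98,100],axis=0))
bb=P[b];a2=np.c_[bb@X,bb@Y];print('board XY',np.percentile(a2,[0,1,50,99,100],axis=0))
np.save('P.npy',P)
H=h.reshape(480,640) if len(h)==480*640 else None
print(H is not None)
E
```

```text
crown 1028 [ 0.5298 -0.3207  0.1035] ((530.9847412109375, -323.0639343261719), (84.72647857666016, 65.98002624511719), 15.034252166748047)
lid2 460 [ 0.5241 -0.1933  0.0617] ((525.44091796875, -194.04583740234375), (43.80251693725586, 60.3647575378418), 60.800960540771484)
lid3 499 [ 0.3886 -0.2583  0.0618] ((388.5935363769531, -258.7181701660156), (45.048789978027344, 58.89252471923828), 65.3272933959961)
foot 415 [ 0.4217 -0.387   0.003 ] [ 0.5941 -0.216   0.0114]
slope [ 0.5224 -0.0735 -0.2607] 1465 27.814663779253355 -8.013245179439336 0.002217465215303228
board 3098 [ 0.6389 -0.0509  0.0769] ((621.2153930664062, -50.032745361328125), (124.02454376220703, 178.42445373535156), 82.14922332763672)
X,Y [ 0.8743 -0.1231  0.4695] [ 0.1394  0.9902 -0.    ] raised 644 [[ 0.4778 -0.021   0.012 ]
 [ 0.4796 -0.02    0.0123]
 [ 0.4882 -0.0071  0.0143]
 [ 0.5107  0.0376  0.0158]
 [ 0.5358  0.0819  0.0173]
 [ 0.559   0.0942  0.0198]
 [ 0.5768  0.0955  0.02  ]]
board XY [[ 0.4796 -0.0249]
 [ 0.4911 -0.0236]
 [ 0.6013  0.0365]
 [ 0.6787  0.098 ]
 [ 0.6804  0.0992]]
False
```

View pics/crop.png

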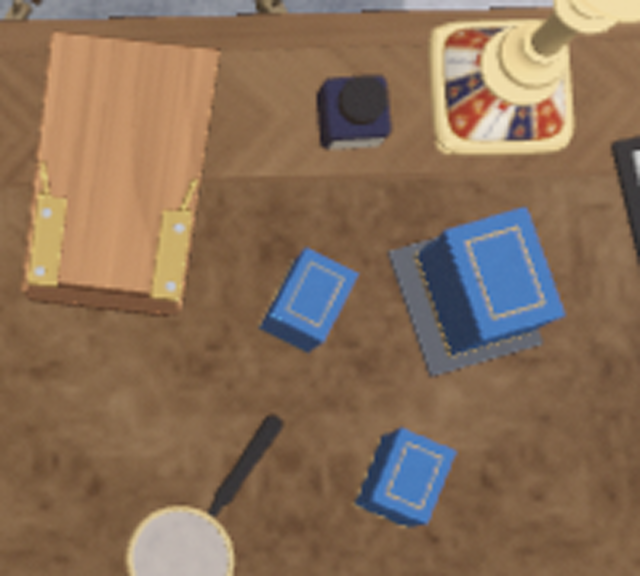

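The crop confirms it: the large box at crop (500,280) stands on the grey foot plate, and the two smaller boxes have none. I'll move above it.

Call:
{"op": "move_arm", "data": {
  "increments": [
    {"xyz": [20,-8,0]},
    {"xyz": [36,-14,0]},
    {"xyz": [36,-14,0]},
    {"xyz": [36,-14,0]},
    {"xyz": [36,-14,0]}
  ]
}}

```text
schema error: expected keys xyz, roll, grip
```

Call:
{"op": "move_arm", "data": {
  "increments": [
    {"xyz": [36,-14,0]},
    {"xyz": [36,-14,0]},
    {"xyz": [36,-14,0]},
    {"xyz": [36,-14,0]},
    {"xyz": [36,-14,0]}
  ]
}}

```text
schema error: expected keys xyz, roll, grip
```

Call:
{"op": "move_arm", "data": {
  "increments": [
    {"xyz": [36,-14,0]},
    {"xyz": [20,-10,0]},
    {"xyz": [0,0,0]},
    {"xyz": [0,0,0]}
  ]
}}

```text
schema error: expected keys xyz, roll, grip
```

```bash
python3 - <<'E'
from h import *
np.set_printoptions(precision=4,suppress=True)
s=bot.read_state(); p,d=bot.capture('wrist'); cv2.imwrite('pics/w1.png',p[:,:,::-1])
P=cloud('wrist',d,np.ones_like(d,bool),s)
sel=(np.linalg.norm(P[:,:2]-[.53,-.322],axis=1)<.075)&(P[:,2]>.09)&(P[:,2]<.125)
q=P[sel]; print(len(q),q[:,2].mean(),cv2.minAreaRect(q[:,:2].astype(np.float32)*1000), q.mean(0))
print(s['time_s'],s['position'],s['tcp_rot'][0],s['force'],s['joint_positions'],bot.camera_model('wrist')['tool_from_camera'])
E
```

```text
0 nan ((0.0, 0.0), (0.0, 0.0), 0.0) [nan nan nan]
0.9 [ 0.178  -0.5991  0.2226] [0.9586 0.2848 0.    ] [-0.2334  1.008  -0.1626] [-83.6803  30.2211  82.0877   0.0001  67.6905 -10.2279] [[-0.0008 -0.9513 -0.3083  0.0849]
 [ 1.     -0.0009  0.0002  0.0001]
 [-0.0005 -0.3083  0.9513 -0.1622]
 [ 0.      0.      0.      1.    ]]<stdin>:6: RuntimeWarning: Mean of empty slice.
  ret = ret.dtype.type(ret / rcount)
  ret = um.true_divide(
```

View pics/w1.png

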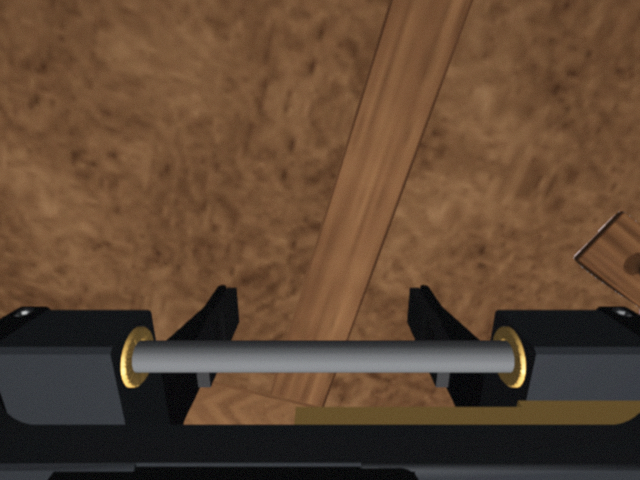

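The wrist view from the start pose shows bare desk, with the fingers at (220,300) and (425,300). The move was refused because every row needs all three keys, so I'll resend it.

Call:
{"op": "move_arm", "data": {
  "increments": [
    {"xyz": [20,-10,0],"roll": 0,"grip": 100},
    {"xyz": [36,-17,0],"roll": 0,"grip": 100},
    {"xyz": [36,-17,0],"roll": 0,"grip": 100},
    {"xyz": [36,-17,0],"roll": 0,"grip": 100},
    {"xyz": [36,-17,0],"roll": 0,"grip": 100}
  ]
}}

```text
time_s: 1.37
position: [0.3139, -0.4765, 0.2226]
tcp_rot: [[0.959, 0.284, 0.0], [0.284, -0.959, -0.0], [0.0, 0.0, -1.0]]
force: [0.6, -0.6, 0.1]
opening: 1.002
grasp_force: 0.0
```

Call:
{"op": "move_arm", "data": {
  "increments": [
    {"xyz": [36,-17,0],"roll": 0,"grip": 100},
    {"xyz": [36,-17,0],"roll": 0,"grip": 100},
    {"xyz": [36,-17,0],"roll": 0,"grip": 100},
    {"xyz": [36,-17,0],"roll": 0,"grip": 100},
    {"xyz": [30,-16,0],"roll": 0.026,"grip": 100}
  ]
}}

```text
time_s: 1.78
position: [0.4578, -0.3457, 0.2228]
tcp_rot: [[0.966, 0.26, 0.001], [0.26, -0.966, -0.0], [0.001, 0.0, -1.0]]
force: [-0.1, -0.2, -0.3]
opening: 0.999
grasp_force: 0.0
```

Call:
{"op": "move_arm", "data": {
  "increments": [
    {"xyz": [10,-3,0],"roll": 0,"grip": 100},
    {"xyz": [0,0,0],"roll": 0,"grip": 100}
  ]
}}

```text
time_s: 1.95
position: [0.4668, -0.3401, 0.2227]
tcp_rot: [[0.964, 0.264, 0.001], [0.264, -0.964, -0.0], [0.001, 0.0, -1.0]]
force: [0.2, 0.4, 0.9]
opening: 1.001
grasp_force: 0.0
```

```bash
python3 - <<'E'
from h import *
np.set_printoptions(precision=4,suppress=True)
s=bot.read_state(); p,d=bot.capture('wrist'); cv2.imwrite('pics/w2.png',p[:,:,::-1])
P=cloud('wrist',d,np.ones_like(d,bool),s)
sel=(np.linalg.norm(P[:,:2]-[.53,-.322],axis=1)<.075)&(P[:,2]>.09)&(P[:,2]<.125)
q=P[sel]; print(len(q),q[:,2].mean(),cv2.minAreaRect(q[:,:2].astype(np.float32)*1000), q.mean(0))
R=np.array(s['tcp_rot']); e=(q-s['position'])@R; print('in tool: pct',np.percentile(e,[0,1,50,99,100],axis=0))
print(s['time_s'],s['position'],s['tcp_rot'][0],s['force'],s['joint_positions'])
E
```

```text
9057 0.10483534352328275 ((531.7916870117188, -322.9154052734375), (84.09326934814453, 62.23664093017578), 15.200910568237305) [ 0.5338 -0.3224  0.1048]
in tool: pct [[ 0.0251 -0.0306  0.1151]
 [ 0.0261 -0.0298  0.1161]
 [ 0.07    0.0004  0.1179]
 [ 0.1085  0.031   0.1198]
 [ 0.1092  0.0316  0.1208]]
1.95 [ 0.4668 -0.3401  0.2227] [0.9644 0.2644 0.0008] [0.245  0.4426 0.882 ] [-47.1701  26.5268  89.0727   0.0266  64.3612  27.4869]
```

View pics/w2.png

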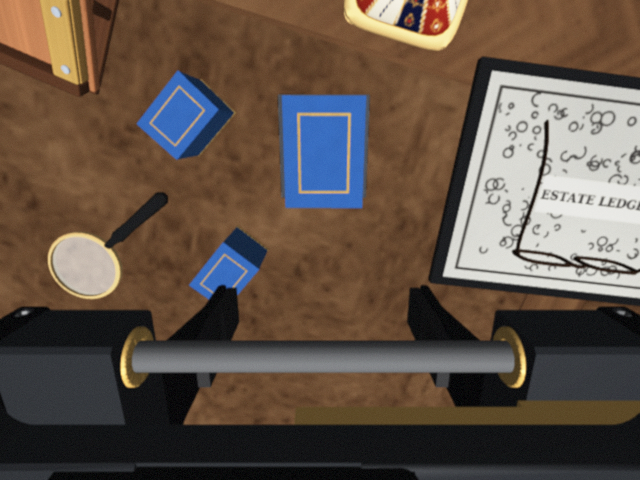

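The wrist view shows the lid crown squarely at (323,152), aligned with the tool. I'll descend and grip it.

Call:
{"op": "move_arm", "data": {
  "increments": [
    {"xyz": [30,0,0],"roll": 0,"grip": 100},
    {"xyz": [30,0.5,10],"roll": 0,"grip": 100},
    {"xyz": [7,0,30],"roll": 0,"grip": 100},
    {"xyz": [0,0,40],"roll": 0,"grip": 100},
    {"xyz": [0,0,40],"roll": 0,"grip": 100}
  ]
}}

```text
time_s: 2.42
position: [0.5299, -0.3277, 0.1025]
tcp_rot: [[0.966, 0.259, 0.003], [0.259, -0.966, -0.004], [0.002, 0.004, -1.0]]
force: [-0.9, 0.2, -1.3]
opening: 1.001
grasp_force: 0.0
```

Call:
{"op": "move_arm", "data": {
  "increments": [
    {"xyz": [0,0,30],"roll": 0,"grip": 100},
    {"xyz": [0,0,11],"roll": 0,"grip": 100},
    {"xyz": [0,0,0],"roll": 0,"grip": 60},
    {"xyz": [0,0,0],"roll": 0,"grip": 20},
    {"xyz": [0,0,0],"roll": 0,"grip": 20}
  ]
}}

```text
time_s: 2.83
position: [0.5306, -0.3272, 0.0637]
tcp_rot: [[0.966, 0.259, 0.003], [0.259, -0.966, -0.003], [0.002, 0.004, -1.0]]
force: [-0.2, 0.5, 1.4]
opening: 0.855
grasp_force: 0.0
```

Call:
{"op": "move_arm", "data": {
  "increments": [
    {"xyz": [0,0,0],"roll": 0,"grip": 20},
    {"xyz": [0,0,0],"roll": 0,"grip": 20},
    {"xyz": [0,0,0],"roll": 0,"grip": 20}
  ]
}}

```text
time_s: 3.08
position: [0.5299, -0.3246, 0.0637]
tcp_rot: [[0.966, 0.26, 0.001], [0.26, -0.966, 0.0], [0.001, 0.0, -1.0]]
force: [-0.6, 2.5, 6.2]
opening: 0.707
grasp_force: 30.0
```

Call:
{"op": "move_arm", "data": {
  "increments": [
    {"xyz": [0,0,-15],"roll": 0,"grip": 20},
    {"xyz": [0,0,-30],"roll": 0,"grip": 20},
    {"xyz": [0,0,-35],"roll": 0,"grip": 20},
    {"xyz": [0,0,-35],"roll": 0.1,"grip": 20},
    {"xyz": [0,0,-35],"roll": 0.1,"grip": 20}
  ]
}}

```text
time_s: 3.5
position: [0.5291, -0.3247, 0.213]
tcp_rot: [[0.998, 0.058, -0.001], [0.058, -0.998, -0.0], [-0.001, 0.0, -1.0]]
force: [0.4, -0.4, -5.1]
opening: 0.708
grasp_force: 30.0
```

Call:
{"op": "move_arm", "data": {
  "increments": [
    {"xyz": [0,0,-30],"roll": 0.1,"grip": 20},
    {"xyz": [0,0,-10],"roll": 0.1,"grip": 20},
    {"xyz": [-10,-20,0],"roll": 0,"grip": 20},
    {"xyz": [-15,-34,0],"roll": 0,"grip": 20},
    {"xyz": [-15,-34,0],"roll": 0,"grip": 20}
  ]
}}

```text
time_s: 3.92
position: [0.5014, -0.2322, 0.2519]
tcp_rot: [[0.99, -0.139, 0.001], [-0.139, -0.99, -0.001], [0.001, 0.001, -1.0]]
force: [1.1, 0.6, -4.0]
opening: 0.708
grasp_force: 30.0
```

Call:
{"op": "move_arm", "data": {
  "increments": [
    {"xyz": [-15,-34,0],"roll": 0,"grip": 20},
    {"xyz": [-15,-34,0],"roll": 0,"grip": 20},
    {"xyz": [-15,-34,0],"roll": 0,"grip": 20},
    {"xyz": [-15,-34,0],"roll": 0,"grip": 20},
    {"xyz": [-12,-30,0],"roll": 0,"grip": 20}
  ]
}}

```text
time_s: 4.33
position: [0.4514, -0.0559, 0.2517]
tcp_rot: [[0.991, -0.136, -0.001], [-0.136, -0.991, 0.0], [-0.001, -0.0, -1.0]]
force: [0.4, 1.1, -4.2]
opening: 0.707
grasp_force: 30.0
```

Call:
{"op": "move_arm", "data": {
  "increments": [
    {"xyz": [-5,-15,0],"roll": 0,"grip": 20},
    {"xyz": [0,0,0],"roll": 0,"grip": 20},
    {"xyz": [0,0,0],"roll": 0,"grip": 20}
  ]
}}

```text
time_s: 4.58
position: [0.4501, -0.0419, 0.252]
tcp_rot: [[0.991, -0.134, 0.001], [-0.134, -0.991, -0.001], [0.001, 0.001, -1.0]]
force: [0.8, 0.2, -3.9]
opening: 0.712
grasp_force: 30.0
```

```bash
cat > stand.py <<'E'
from h import *
np.set_printoptions(precision=4,suppress=True)
def fit(P):
    sel=(P[:,0]>.56)&(P[:,0]<.71)&(abs(P[:,1]+.05)<.04)&(P[:,2]>.02)&(P[:,2]<.13); q=P[sel]
    for k in range(6):
        A=np.c_[q[:,:2],np.ones(len(q))]; s=np.linalg.lstsq(A,q[:,2],rcond=None)[0]; e=q[:,2]-A@s; q=q[abs(e)<max(.002,2*e.std())]
    yaw=np.arctan2(s[1],s[0]); sl=np.arctan(np.hypot(*s[:2]))
    n=np.r_[-s[:2],1];n/=np.linalg.norm(n); h=(P-[0,0,s[2]])@n
    X=np.r_[np.cos(yaw)*np.cos(sl),np.sin(yaw)*np.cos(sl),np.sin(sl)]; Y=np.cross(n,X)
    return s,np.degrees(sl),np.degrees(yaw),n,X,Y,h,len(q)
E
python3 - <<'E'
from stand import *
s=bot.read_state(); p,d=bot.capture('wrist'); cv2.imwrite('pics/w3.png',p[:,:,::-1]); np.save('w3d.npy',d)
P=cloud('wrist',d,np.ones_like(d,bool),s)
f=fit(P); S,sl,yaw,n,X,Y,h,N=f; print(S,sl,yaw,N)
near=(np.linalg.norm(P[:,:2]-[.61,-.05],axis=1)<.17)&(P[:,2]<.16)&(P[:,2]>.012)
a=np.c_[P@X,P@Y,h]
b=a[near&(abs(h)<.003)]; print('board',cv2.minAreaRect(b[:,:2].astype(np.float32)*1000),np.percentile(b,[0,1,50,99,100],axis=0))
r=a[near&(h>.012)&(h<.02)]; print('raised',len(r),cv2.minAreaRect(r[:,:2].astype(np.float32)*1000),np.percentile(r,[0,1,50,99,100],axis=0))
print(s['time_s'],s['position'],s['tcp_rot'][0],s['force'],s['opening'])
E
```

```text
[ 0.5255 -0.0751 -0.2622] 27.96179628439775 -8.130717880816263 8693
board ((541.2286376953125, -3.6529464721679688), (220.85316467285156, 121.08306884765625), 82.67523956298828) [[ 0.4673 -0.108  -0.0029]
 [ 0.4913 -0.0237 -0.0019]
 [ 0.5639  0.0375 -0.    ]
 [ 0.5992  0.0976  0.002 ]
 [ 0.6002  0.1005  0.003 ]]
raised 5358 ((519.6970825195312, -15.487693786621094), (225.79051208496094, 84.12174987792969), 88.71427917480469) [[ 0.4756 -0.1288  0.012 ]
 [ 0.4804 -0.1225  0.0127]
 [ 0.5205  0.0177  0.0159]
 [ 0.561   0.0957  0.0193]
 [ 0.5619  0.0969  0.02  ]]
4.5833 [ 0.4501 -0.0419  0.252 ] [ 0.991  -0.134   0.0011] [ 0.8127  0.2013 -3.9262] 0.7117128590089113
```

View pics/w3.png

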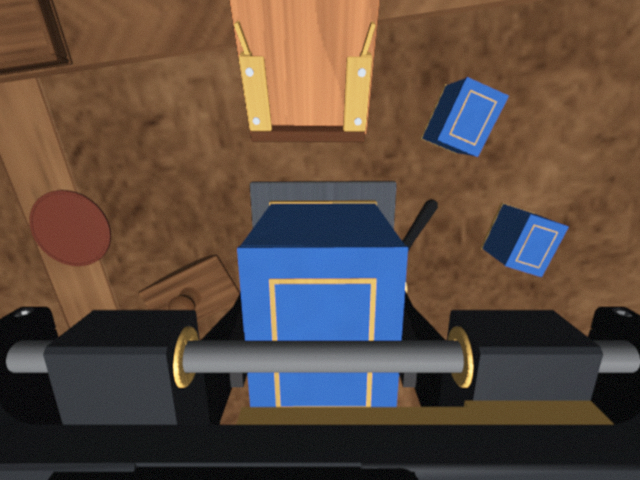

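The wrist view shows the tin held square, with its foot front edge at row 183. The stand is ahead, with rails at (255,95) and (360,95), and its stop at row 133. I'll move above the landing and refine the rail centre from the same cloud.

Call:
{"op": "move_arm", "data": {
  "increments": [
    {"xyz": [20,-2,0],"roll": 0.007,"grip": 20},
    {"xyz": [36,-4,0],"roll": 0,"grip": 20},
    {"xyz": [36,-4,0],"roll": 0,"grip": 20},
    {"xyz": [36,-3,0],"roll": 0,"grip": 20},
    {"xyz": [36,-2,0],"roll": 0,"grip": 20}
  ]
}}

```text
time_s: 5.05
position: [0.6171, -0.053, 0.2514]
tcp_rot: [[0.989, -0.145, 0.001], [-0.145, -0.989, -0.001], [0.001, 0.001, -1.0]]
force: [0.5, -0.4, -3.8]
opening: 0.711
grasp_force: 30.0
```

Call:
{"op": "move_arm", "data": {
  "increments": [
    {"xyz": [26,0,0],"roll": 0,"grip": 20},
    {"xyz": [10,0,15],"roll": 0,"grip": 20},
    {"xyz": [0,0,30],"roll": 0,"grip": 20},
    {"xyz": [0,0,20],"roll": 0,"grip": 20},
    {"xyz": [0,0,0],"roll": 0,"grip": 20}
  ]
}}

```text
time_s: 5.47
position: [0.6473, -0.0574, 0.1805]
tcp_rot: [[0.989, -0.146, -0.011], [-0.145, -0.989, 0.002], [-0.012, -0.001, -1.0]]
force: [-1.1, -0.1, -4.9]
opening: 0.711
grasp_force: 30.0
```

```bash
python3 - <<'E'
from stand import *
d=np.load('w3d.npy'); st=dict(position=[.4501,-.0419,.252],tcp_rot=[[.991,-.134,.0011],[-.134,-.991,-.001],[.001,.001,-1]])
P=cloud('wrist',d,np.ones_like(d,bool),st); S,sl,yaw,n,X,Y,h,N=fit(P)
a=np.c_[P@X,P@Y,h]; m=(a[:,0]>.505)&(a[:,0]<.555)&(a[:,1]>-.04)&(a[:,1]<.115)
r=a[m&(h>.013)&(h<.019)]; L=r[r[:,1]<.037][:,1]; U=r[r[:,1]>.037][:,1]
print('rails',np.percentile(L,[1,50,99]),np.percentile(U,[1,50,99]))
m=(a[:,1]>.0)&(a[:,1]<.075)&(h>.010)&(h<.019)&(a[:,0]<.51)&(a[:,0]>.46); print('stop X',np.percentile(a[m][:,0],[1,50,99]),m.sum())
s=bot.read_state();p=np.array(s['position']);print(p,p@Y,p[:2]@[np.cos(np.radians(yaw)),np.sin(np.radians(yaw))],yaw,s['force'],np.degrees(np.arctan2(s['tcp_rot'][1][0],s['tcp_rot'][0][0])))
E
```

```text
rails [-0.0199 -0.0089  0.0019] [0.0743 0.085  0.0961]
stop X [0.48   0.4879 0.5068] 1016
[ 0.6473 -0.0574  0.1805] 0.03453821805981727 0.6488993887886619 -8.112977425946601 [-1.1306 -0.072  -4.9046] -8.366049323958249
```

Call:
{"op": "move_arm", "data": {
  "increments": [
    {"xyz": [2,-3.5,0],"roll": -0.004,"grip": 20},
    {"xyz": [0,0,0],"roll": 0,"grip": 20},
    {"xyz": [0,0,0],"roll": 0,"grip": 20}
  ]
}}

```text
time_s: 5.72
position: [0.6549, -0.054, 0.1887]
tcp_rot: [[0.99, -0.14, 0.005], [-0.14, -0.99, -0.001], [0.005, 0.001, -1.0]]
force: [0.1, -0.3, -4.2]
opening: 0.709
grasp_force: 30.0
```

Call:
{"op": "move_arm", "data": {
  "increments": [
    {"xyz": [-5,1,4],"roll": 0,"grip": 20},
    {"xyz": [0,0,4],"roll": 0,"grip": 20},
    {"xyz": [0,0,0],"roll": 0,"grip": 20},
    {"xyz": [0,0,0],"roll": 0,"grip": 20}
  ]
}}

```text
time_s: 6.05
position: [0.6476, -0.0534, 0.1786]
tcp_rot: [[0.99, -0.14, -0.0], [-0.14, -0.99, 0.0], [-0.0, -0.0, -1.0]]
force: [-0.3, -0.0, -3.8]
opening: 0.708
grasp_force: 30.0
```

Call:
{"op": "move_arm", "data": {
  "increments": [
    {"xyz": [0,0,3],"roll": 0,"grip": 20},
    {"xyz": [0,0,2],"roll": 0,"grip": 20},
    {"xyz": [0,0,0],"roll": 0,"grip": 20}
  ]
}}

```text
time_s: 6.3
position: [0.648, -0.0536, 0.1751]
tcp_rot: [[0.99, -0.139, 0.001], [-0.139, -0.99, -0.001], [0.001, 0.001, -1.0]]
force: [-2.8, -0.3, 3.2]
opening: 0.707
grasp_force: 30.0
```

Call:
{"op": "move_arm", "data": {
  "increments": [
    {"xyz": [-5,0,4],"roll": 0,"grip": 20},
    {"xyz": [-5,0,4],"roll": 0,"grip": 20},
    {"xyz": [0,0,0],"roll": 0,"grip": 20}
  ]
}}

```text
time_s: 6.55
position: [0.6391, -0.0524, 0.1677]
tcp_rot: [[0.99, -0.139, 0.005], [-0.139, -0.99, -0.001], [0.005, 0.001, -1.0]]
force: [-1.9, -0.4, 5.8]
opening: 0.713
grasp_force: 30.0
```

Call:
{"op": "move_arm", "data": {
  "increments": [
    {"xyz": [-4,0,4],"roll": 0,"grip": 20},
    {"xyz": [-4,0,4],"roll": 0,"grip": 20},
    {"xyz": [0,0,0],"roll": 0,"grip": 20}
  ]
}}

```text
time_s: 6.8
position: [0.6311, -0.0513, 0.1596]
tcp_rot: [[0.99, -0.139, 0.004], [-0.139, -0.99, -0.001], [0.004, 0.001, -1.0]]
force: [-2.5, 0.1, 5.3]
opening: 0.711
grasp_force: 30.0
```

```bash
cat > lidtilt.py <<'E'
from stand import *
def tilt(name):
    s=bot.read_state(); p,d=bot.capture('wrist'); cv2.imwrite(f'pics/{name}.png',p[:,:,::-1])
    hsv=cv2.cvtColor(p,cv2.COLOR_RGB2HSV); m=(hsv[:,:,0]>100)&(hsv[:,:,0]<120)&(hsv[:,:,1]>120)&(hsv[:,:,2]>120)
    T=np.array(bot.camera_model('wrist')['tool_from_camera']); R=np.array(s['tcp_rot'])
    q=(cloud('wrist',d,m,s)-s['position'])@R   # tool coords
    q=q[(abs(q[:,1])<.034)&(abs(q[:,0])<.09)&(q[:,2]<.03)]
    rng=np.random.default_rng(0); best=None
    for k in range(300):
        t=q[rng.choice(len(q),3,False)]; n=np.cross(t[1]-t[0],t[2]-t[0]); 
        if np.linalg.norm(n)<1e-6: continue
        n/=np.linalg.norm(n); n*=-np.sign(n[2])
        if n[2]>-.7: continue
        i=abs((q-t[0])@n)<.0015
        if best is None or i.sum()>best.sum(): best=i
    g=q[best]; c=g.mean(0); n=np.linalg.svd(g-c)[2][2]; n*=-np.sign(n[2])
    print('tilt deg',np.degrees(np.arctan2(-n[0],-n[2])),'roll',np.degrees(np.arctan2(n[1],-n[2])),'n',n,len(g),'crown x',np.percentile(g[:,0],[0.5,99.5]),'z at c',c)
    print(s['time_s'],s['position'],s['force'],s['opening'],s['grasp_force'])
E
python3 -c "from lidtilt import *; tilt('t1')"
```

```text
tilt deg 12.089043329093057 roll -0.019463512161597866 n [-0.2094 -0.0003 -0.9778] 14332 crown x [-0.0302  0.0384] z at c [ 0.0115  0.0001 -0.0454]
6.8 [ 0.6311 -0.0513  0.1596] [-2.4948  0.0606  5.2911] 0.7111682839069359 30.000020298175514
```

The tin is pivoting as intended, now tilted 12°. I'll continue the arc to 28°.

Call:
{"op": "move_arm", "data": {
  "increments": [
    {"xyz": [-4,0,5],"roll": 0,"grip": 20},
    {"xyz": [-4,0,5],"roll": 0,"grip": 20},
    {"xyz": [-4,0,5],"roll": 0,"grip": 20},
    {"xyz": [0,0,0],"roll": 0,"grip": 20}
  ]
}}

```text
time_s: 7.18
position: [0.619, -0.0495, 0.1439]
tcp_rot: [[0.99, -0.14, 0.003], [-0.14, -0.99, -0.001], [0.004, 0.001, -1.0]]
force: [-2.4, -0.1, 4.5]
opening: 0.714
grasp_force: 30.0
```

Call:
{"op": "move_arm", "data": {
  "increments": [
    {"xyz": [-3,0,5],"roll": 0,"grip": 20},
    {"xyz": [-2,0,3],"roll": 0,"grip": 20},
    {"xyz": [0,0,1],"roll": 0,"grip": 20},
    {"xyz": [0,0,0],"roll": 0,"grip": 20}
  ]
}}

```text
time_s: 7.52
position: [0.6161, -0.0492, 0.1382]
tcp_rot: [[0.99, -0.139, 0.008], [-0.139, -0.99, -0.002], [0.008, 0.001, -1.0]]
force: [-5.2, 0.7, 17.5]
opening: 0.711
grasp_force: 30.0
```

```bash
python3 -c "from lidtilt import *; tilt('t2')"
```

```text
tilt deg 26.300109715067567 roll -0.13922514604353967 n [-0.4431 -0.0022 -0.8965] 9151 crown x [-0.04    0.0309] z at c [ 0.0051  0.     -0.0486]
7.5167 [ 0.6161 -0.0492  0.1382] [-5.1648  0.6972 17.5197] 0.7105593207109878 30.000363278668374
```

Flat on the slope with about 20 N of press, and tin_foot is at slope x ≈ 130 mm. I'll ease the press and slide it down.

Call:
{"op": "move_arm", "data": {
  "increments": [
    {"xyz": [-5,0,1],"roll": 0,"grip": 20},
    {"xyz": [-8.8,0,4.7],"roll": 0,"grip": 20},
    {"xyz": [-8.8,0,4.7],"roll": 0,"grip": 20},
    {"xyz": [0,0,0],"roll": 0,"grip": 20}
  ]
}}

```text
time_s: 7.9
position: [0.5929, -0.0461, 0.1258]
tcp_rot: [[0.99, -0.14, 0.007], [-0.14, -0.99, -0.002], [0.007, 0.001, -1.0]]
force: [-2.4, -0.5, 10.1]
opening: 0.71
grasp_force: 30.0
```

```bash
cat > slope.py <<'E'
from stand import *
def sc(p):
    u=np.array([.98995,-.1414]);c,s_=np.cos(np.radians(28)),np.sin(np.radians(28)); p=np.array(p)
    da=p[:2]@u-.5418; dz=p[2]+.019-.0254
    return np.array([da*c+dz*s_, p[0]*.1414+p[1]*.98995-.0381, -da*s_+dz*c])*1000
E
python3 -c "
from lidtilt import *; from slope import sc; tilt('t3'); s=bot.read_state(); print('pad in slope',sc(s['position']))"
```

```text
tilt deg 26.189839454231283 roll -0.08236377340355577 n [-0.4413 -0.0013 -0.8973] 9499 crown x [-0.04    0.0311] z at c [ 0.0043 -0.     -0.0481]
7.9 [ 0.5929 -0.0461  0.1258] [-2.4139 -0.4562 10.1455] 0.7100288606563749 29.999931624624878
pad in slope [101.7107   0.1306  81.207 ]
```

Call:
{"op": "move_arm", "data": {
  "increments": [
    {"xyz": [-8.8,0,4.7],"roll": 0,"grip": 20},
    {"xyz": [-8.8,0,4.7],"roll": 0,"grip": 20},
    {"xyz": [-8.8,0,4.7],"roll": 0,"grip": 20},
    {"xyz": [-8.8,0,4.7],"roll": 0,"grip": 20},
    {"xyz": [0,0,0],"roll": 0,"grip": 20}
  ]
}}

```text
time_s: 8.37
position: [0.559, -0.0414, 0.1074]
tcp_rot: [[0.99, -0.14, 0.009], [-0.14, -0.99, -0.002], [0.009, 0.001, -1.0]]
force: [-2.4, -0.1, 12.1]
opening: 0.712
grasp_force: 30.0
```

```bash
python3 -c "
from lidtilt import *; from slope import sc; tilt('t4'); s=bot.read_state(); print('pad in slope',sc(s['position']))"
```

```text
tilt deg 26.320273131193726 roll -0.07492776543840952 n [-0.4434 -0.0012 -0.8963] 9313 crown x [-0.0401  0.0308] z at c [ 0.0039 -0.     -0.048 ]
8.3667 [ 0.559  -0.0414  0.1074] [-2.3592 -0.072  12.1242] 0.7120330412618313 30.00008882023394
pad in slope [62.8061 -0.073  81.0311]
```

Call:
{"op": "move_arm", "data": {
  "increments": [
    {"xyz": [-1.8,0,0.9],"roll": 0,"grip": 20},
    {"xyz": [-1.8,0,0.9],"roll": 0,"grip": 20},
    {"xyz": [-1.8,0,0.9],"roll": 0,"grip": 20},
    {"xyz": [-1.8,0,0.9],"roll": 0,"grip": 20},
    {"xyz": [0,0,0],"roll": 0,"grip": 20}
  ]
}}

```text
time_s: 8.83
position: [0.5551, -0.0411, 0.105]
tcp_rot: [[0.99, -0.14, 0.015], [-0.14, -0.99, -0.004], [0.015, 0.002, -1.0]]
force: [-0.7, 0.9, 16.0]
opening: 0.71
grasp_force: 30.0
```

Call:
{"op": "move_arm", "data": {
  "increments": [
    {"xyz": [-1.8,0,0.9],"roll": 0,"grip": 20},
    {"xyz": [0,0,0],"roll": 0,"grip": 20}
  ]
}}

```text
time_s: 9.0
position: [0.5536, -0.0409, 0.1042]
tcp_rot: [[0.99, -0.14, 0.015], [-0.14, -0.99, -0.004], [0.016, 0.002, -1.0]]
force: [0.7, -0.1, 15.6]
opening: 0.712
grasp_force: 30.0
```

Call:
{"op": "move_arm", "data": {
  "increments": [
    {"xyz": [-2.2,0,0.3],"roll": 0,"grip": 20},
    {"xyz": [-1.8,0,0.5],"roll": 0,"grip": 20},
    {"xyz": [0,0,0],"roll": 0,"grip": 20}
  ]
}}

```text
time_s: 9.25
position: [0.547, -0.0396, 0.101]
tcp_rot: [[0.99, -0.14, 0.009], [-0.14, -0.99, -0.002], [0.009, 0.001, -1.0]]
force: [1.4, 0.5, 9.9]
opening: 0.709
grasp_force: 30.0
```

```bash
python3 - <<'E'
from lidtilt import *; from slope import sc; tilt('t5'); s=bot.read_state(); print('pad in slope',sc(s['position']),s['moment'])
for c in ['side','top']:
    p,d=bot.capture(c); np.save(f'{c}_d1.npy',d)
    K=px(c,[[.56,-.04,.07]])[0].astype(int); cv2.imwrite(f'pics/{c}5.png',cv2.resize(p[K[1]-50:K[1]+50,K[0]-60:K[0]+60,::-1],None,fx=4,fy=4,interpolation=cv2.INTER_CUBIC))
a=cv2.imread('pics/side5.png');b=cv2.imread('pics/top5.png'); cv2.imwrite('pics/both5.png',cv2.resize(np.hstack([a,b]),None,fx=.83,fy=.83))
E
```

```text
tilt deg 26.072101777951673 roll 0.0053609988247091105 n [-0.4395  0.0001 -0.8982] 9408 crown x [-0.0401  0.0313] z at c [ 0.0045 -0.0001 -0.0482]
9.25 [ 0.547  -0.0396  0.101 ] [1.3802 0.4508 9.8605] 0.7092536918174208 30.00088417204097
pad in slope [49.0551  0.0015 81.0562] [ 0.0736 -0.8125  0.1435]
```

View pics/both5.png

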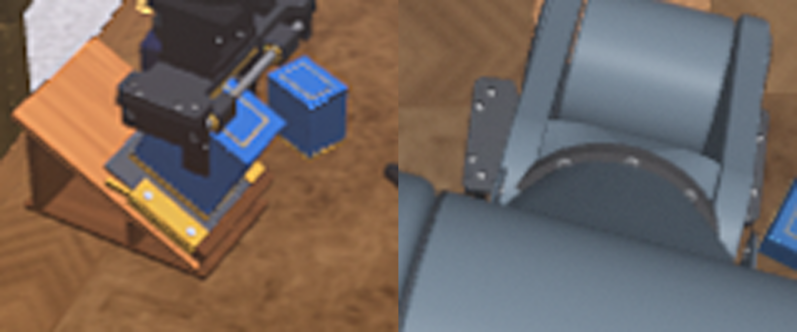

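The side view shows the tin lying under the rails, its foot low on the slope and close to the stop. I'll press a little more to feel it bear.

Call:
{"op": "move_arm", "data": {
  "increments": [
    {"xyz": [-1.3,0,0.5],"roll": 0,"grip": 20},
    {"xyz": [0,0,0],"roll": 0,"grip": 20},
    {"xyz": [0,0,0],"roll": 0,"grip": 20}
  ]
}}

```text
time_s: 9.65
position: [0.547, -0.0397, 0.1009]
tcp_rot: [[0.99, -0.14, 0.011], [-0.14, -0.99, -0.003], [0.012, 0.001, -1.0]]
force: [3.7, 0.1, 9.8]
opening: 0.715
grasp_force: 30.0
```

Call:
{"op": "move_arm", "data": {
  "increments": [
    {"xyz": [-1.3,0,0.5],"roll": 0,"grip": 20},
    {"xyz": [0,0,0],"roll": 0,"grip": 20},
    {"xyz": [0,0,0],"roll": 0,"grip": 20}
  ]
}}

```text
time_s: 9.9
position: [0.5468, -0.0396, 0.1009]
tcp_rot: [[0.99, -0.14, 0.014], [-0.14, -0.99, -0.003], [0.014, 0.001, -1.0]]
force: [4.6, 0.6, 11.5]
opening: 0.709
grasp_force: 30.0
```

```bash
python3 - <<'E'
from lidtilt import *; from slope import sc; tilt('t6'); s=bot.read_state(); print('pad in slope',sc(s['position']),s['moment'])
E
```

```text
tilt deg 25.7069483442553 roll 0.5321867120836848 n [-0.4338  0.0084 -0.901 ] 8112 crown x [-0.0401  0.0316] z at c [ 0.0018 -0.0028 -0.0467]
9.9 [ 0.5468 -0.0396  0.1009] [ 4.6147  0.5736 11.4729] 0.7089213507183033 30.00140834832564
pad in slope [48.9309 -0.0394 81.0141] [ 0.1834 -1.0394  0.1514]
```

Call:
{"op": "move_arm", "data": {
  "increments": [
    {"xyz": [-1.8,0,0.5],"roll": 0,"grip": 20},
    {"xyz": [-1.5,0,0.5],"roll": 0,"grip": 20},
    {"xyz": [0,0,0],"roll": 0,"grip": 20},
    {"xyz": [0,0,0],"roll": 0,"grip": 20},
    {"xyz": [0,0,0],"roll": 0,"grip": 20}
  ]
}}

```text
time_s: 10.37
position: [0.5463, -0.0396, 0.1009]
tcp_rot: [[0.99, -0.14, 0.02], [-0.14, -0.99, -0.004], [0.02, 0.001, -1.0]]
force: [6.8, 1.2, 12.6]
opening: 0.707
grasp_force: 30.0
```

It bears firmly on the stop: force rises with no motion, about 14 N along the slope. I'll relax slightly and draw the lid along the slope normal.

Call:
{"op": "move_arm", "data": {
  "increments": [
    {"xyz": [3,0,-2],"roll": 0,"grip": 20},
    {"xyz": [-1.9,0,-3.5],"roll": 0,"grip": 20},
    {"xyz": [-1.9,0,-3.5],"roll": 0,"grip": 20},
    {"xyz": [-2.8,0,-5.3],"roll": 0,"grip": 20},
    {"xyz": [-2.8,0,-5.3],"roll": 0,"grip": 20}
  ]
}}

```text
time_s: 10.78
position: [0.5383, -0.0389, 0.1166]
tcp_rot: [[0.99, -0.141, 0.015], [-0.14, -0.99, -0.003], [0.015, 0.001, -1.0]]
force: [12.9, -1.1, -14.2]
opening: 0.708
grasp_force: 30.0
```

```bash
python3 - <<'E'
from lidtilt import *; from slope import sc; tilt('t7'); s=bot.read_state(); print('pad in slope',sc(s['position']),s['moment'])
E
```

```text
tilt deg 26.249926241116636 roll -0.08544877694280065 n [-0.4423 -0.0013 -0.8969] 9425 crown x [-0.0402  0.031 ] z at c [ 0.0042  0.     -0.0481]
10.7833 [ 0.5383 -0.0389  0.1166] [ 12.9003  -1.1176 -14.2265] 0.7077240055819093 29.99982497189194
pad in slope [ 48.6666  -0.4851 100.0056] [-0.2066 -1.8015  0.0154]
```

Call:
{"op": "move_arm", "data": {
  "increments": [
    {"xyz": [-3.8,0,-7.1],"roll": 0,"grip": 20},
    {"xyz": [-3.8,0,-7.1],"roll": 0,"grip": 20},
    {"xyz": [-3.8,0,-7.1],"roll": 0,"grip": 20},
    {"xyz": [-3.8,0,-7.1],"roll": 0,"grip": 20},
    {"xyz": [-3.8,0,-7.1],"roll": 0,"grip": 20}
  ]
}}

```text
time_s: 11.25
position: [0.5174, -0.0358, 0.1516]
tcp_rot: [[0.99, -0.14, 0.01], [-0.14, -0.99, -0.002], [0.01, 0.001, -1.0]]
force: [11.1, -1.4, -15.5]
opening: 0.707
grasp_force: 30.0
```

Call:
{"op": "move_arm", "data": {
  "increments": [
    {"xyz": [-2.8,0,-5.3],"roll": 0,"grip": 20},
    {"xyz": [-2.8,0,-5.3],"roll": 0,"grip": 20},
    {"xyz": [-2.8,0,-5.3],"roll": 0,"grip": 20},
    {"xyz": [-1.4,0,-2.6],"roll": 0,"grip": 20},
    {"xyz": [-0.5,0,-0.9],"roll": 0,"grip": 20}
  ]
}}

```text
time_s: 11.67
position: [0.5038, -0.0334, 0.172]
tcp_rot: [[0.99, -0.14, 0.004], [-0.14, -0.99, -0.001], [0.004, 0.0, -1.0]]
force: [1.8, -0.0, 0.4]
opening: 0.708
grasp_force: 30.0
```

```bash
python3 - <<'E'
from lidtilt import *; from slope import sc; tilt('t8'); s=bot.read_state(); print('pad in slope',sc(s['position']),s['moment'])
E
```

```text
tilt deg 26.33081921720891 roll -0.09729108418364085 n [-0.4436 -0.0015 -0.8962] 9304 crown x [-0.0401  0.0308] z at c [ 0.004  -0.0001 -0.048 ]
11.6667 [ 0.5038 -0.0334  0.172 ] [ 1.7838 -0.0367  0.4492] 0.7077901184510436 30.00139025039971
pad in slope [ 43.1118   0.128  164.5998] [-0.0989 -0.458   0.0382]
```

Call:
{"op": "move_arm", "data": {
  "increments": [
    {"xyz": [-3.5,0,-8.8],"roll": 0,"grip": 20},
    {"xyz": [-4.7,0,-8.8],"roll": 0,"grip": 20},
    {"xyz": [-4.7,0,-8.8],"roll": 0,"grip": 20},
    {"xyz": [-4.7,0,-12],"roll": 0,"grip": 20},
    {"xyz": [-2,0,-12],"roll": 0,"grip": 20}
  ]
}}

```text
time_s: 12.13
position: [0.4798, -0.0294, 0.2224]
tcp_rot: [[0.99, -0.14, -0.004], [-0.14, -0.99, 0.001], [-0.004, -0.001, -1.0]]
force: [0.6, 0.6, -1.1]
opening: 0.71
grasp_force: 30.0
```

Call:
{"op": "move_arm", "data": {
  "increments": [
    {"xyz": [-4,-15,-4],"roll": 0,"grip": 20},
    {"xyz": [-10,-32,0],"roll": 0,"grip": 20},
    {"xyz": [-10,-32,0],"roll": 0,"grip": 20},
    {"xyz": [-10,-32,0],"roll": 0,"grip": 20},
    {"xyz": [-10,-32,0],"roll": 0,"grip": 20}
  ]
}}

```text
time_s: 12.55
position: [0.4568, 0.1187, 0.2264]
tcp_rot: [[0.99, -0.141, -0.002], [-0.141, -0.99, -0.0], [-0.002, 0.0, -1.0]]
force: [0.8, -1.0, -1.5]
opening: 0.71
grasp_force: 30.0
```

Call:
{"op": "move_arm", "data": {
  "increments": [
    {"xyz": [-10,-32,0],"roll": 0,"grip": 20},
    {"xyz": [-10,-32,0],"roll": 0,"grip": 20},
    {"xyz": [-10,-32,0],"roll": 0,"grip": 20},
    {"xyz": [-10,-32,0],"roll": 0,"grip": 20},
    {"xyz": [-6,-15,0],"roll": 0,"grip": 20}
  ]
}}

```text
time_s: 12.97
position: [0.4311, 0.2683, 0.2265]
tcp_rot: [[0.991, -0.137, -0.002], [-0.137, -0.991, 0.001], [-0.002, -0.001, -1.0]]
force: [0.5, 0.5, -1.3]
opening: 0.704
grasp_force: 30.0
```

Call:
{"op": "move_arm", "data": {
  "increments": [
    {"xyz": [0,0,0],"roll": 0,"grip": 20},
    {"xyz": [0,0,0],"roll": 0,"grip": 20}
  ]
}}

```text
time_s: 13.13
position: [0.4318, 0.2658, 0.2261]
tcp_rot: [[0.991, -0.137, -0.002], [-0.137, -0.991, -0.001], [-0.001, 0.001, -1.0]]
force: [0.3, -0.6, -1.1]
opening: 0.711
grasp_force: 30.0
```

```bash
python3 - <<'E'
from lidtilt import *; from slope import sc; tilt('t9'); s=bot.read_state()
u=np.array(s['tcp_rot'])
for c in ['wrist','top','side']:
    if c!='wrist': p,d=bot.capture(c); cv2.imwrite(f'pics/{c}9.png',p[:,:,::-1]); np.save(f'{c}_d9.npy',d)
    for r in bot.spot_in('coaster',c)[:1]+(bot.spot_in('tin_foot',c)[:1] if c!='wrist' else []): print(c,r['conf'],w(c,r['at'],s if c=='wrist' else None))
print('delta to (.424,.2687) in tool',(np.array([.424,.2687,s['position'][2]])-s['position'])@u)
E
```

```text
tilt deg 26.26229925669113 roll -0.004903279816953152 n [-0.4425 -0.0001 -0.8968] 9210 crown x [-0.04    0.0308] z at c [ 0.0035  0.0003 -0.0478]
13.1333 [0.4318 0.2658 0.2261] [ 0.3035 -0.6002 -1.0571] 0.7110425691309925 29.99957224354148
wrist 0.91 [[0.4968 0.2562 0.0037]]
top 0.91 [[ 0.572  -0.0408  0.0984]]
side 0.67 [[0.4651 0.263  0.0016]]
delta to (.424,.2687) in tool [-0.0087 -0.0025  0.    ]
```

View pics/side9.png

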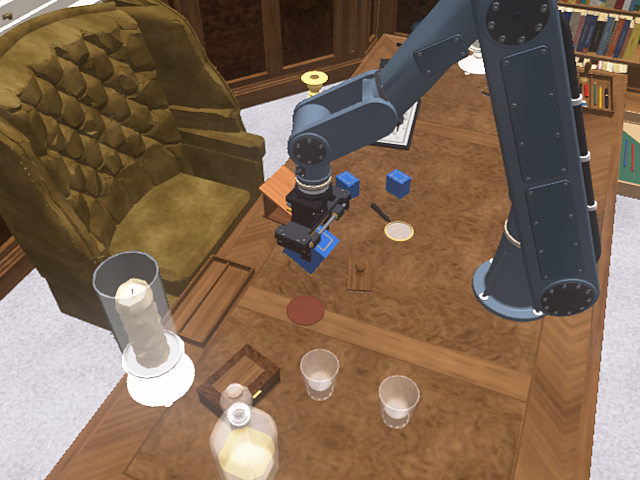

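The side view shows the lid in hand at (312,250) and the coaster free at (305,310). I'll lower onto the coaster.

Call:
{"op": "move_arm", "data": {
  "increments": [
    {"xyz": [-5,-1.5,20],"roll": 0,"grip": 20},
    {"xyz": [-3.5,-1,36],"roll": 0,"grip": 20},
    {"xyz": [0,0,36],"roll": 0,"grip": 20},
    {"xyz": [0,0,36],"roll": 0,"grip": 20},
    {"xyz": [0,0,20],"roll": 0,"grip": 20}
  ]
}}

```text
time_s: 13.95
position: [0.4238, 0.2682, 0.075]
tcp_rot: [[0.99, -0.14, -0.004], [-0.14, -0.99, -0.002], [-0.004, 0.002, -1.0]]
force: [-0.2, -1.2, -1.6]
opening: 0.712
grasp_force: 30.0
```

Call:
{"op": "move_arm", "data": {
  "increments": [
    {"xyz": [0,0,5],"roll": 0,"grip": 20},
    {"xyz": [0,0,3],"roll": 0,"grip": 20},
    {"xyz": [0,0,3],"roll": 0,"grip": 20},
    {"xyz": [0,0,3],"roll": 0,"grip": 20},
    {"xyz": [0,0,0],"roll": 0,"grip": 20}
  ]
}}

```text
time_s: 14.37
position: [0.4263, 0.2695, 0.0649]
tcp_rot: [[0.99, -0.14, 0.002], [-0.14, -0.99, 0.001], [0.002, -0.001, -1.0]]
force: [0.5, 0.3, -1.2]
opening: 0.71
grasp_force: 30.0
```

Call:
{"op": "move_arm", "data": {
  "increments": [
    {"xyz": [0,0,2.5],"roll": 0,"grip": 20},
    {"xyz": [0,0,2],"roll": 0,"grip": 20},
    {"xyz": [0,0,0],"roll": 0,"grip": 20}
  ]
}}

```text
time_s: 14.62
position: [0.4264, 0.2696, 0.0615]
tcp_rot: [[0.99, -0.14, 0.003], [-0.14, -0.99, 0.001], [0.003, -0.001, -1.0]]
force: [-1.2, -0.8, 10.8]
opening: 0.708
grasp_force: 30.0
```

Call:
{"op": "move_arm", "data": {
  "increments": [
    {"xyz": [6,0,0.7],"roll": 0,"grip": 20},
    {"xyz": [6,0,1],"roll": 0,"grip": 20},
    {"xyz": [6,0,1.5],"roll": 0,"grip": 20},
    {"xyz": [0,0,0],"roll": 0,"grip": 20}
  ]
}}

```text
time_s: 14.95
position: [0.4425, 0.2673, 0.0578]
tcp_rot: [[0.99, -0.141, -0.002], [-0.141, -0.99, 0.001], [-0.002, -0.001, -1.0]]
force: [-3.8, 1.6, 8.9]
opening: 0.712
grasp_force: 30.0
```

```bash
python3 -c "from lidtilt import *; tilt('t10')"
```

```text
tilt deg 16.38588119263985 roll -0.10116363469455207 n [-0.2821 -0.0017 -0.9594] 11805 crown x [-0.0282  0.0338] z at c [ 0.0086  0.     -0.0497]
14.95 [0.4425 0.2673 0.0578] [-3.7669  1.6343  8.8958] 0.7123303449936215 29.999766955152154
```

Call:
{"op": "move_arm", "data": {
  "increments": [
    {"xyz": [6,0,1.5],"roll": 0,"grip": 20},
    {"xyz": [6,0,2],"roll": 0,"grip": 20},
    {"xyz": [5,0,2.5],"roll": 0,"grip": 20},
    {"xyz": [0,0,0],"roll": 0,"grip": 20}
  ]
}}

```text
time_s: 15.33
position: [0.459, 0.2648, 0.0513]
tcp_rot: [[0.99, -0.141, -0.003], [-0.141, -0.99, 0.001], [-0.003, -0.0, -1.0]]
force: [-2.9, 1.8, 5.6]
opening: 0.71
grasp_force: 30.0
```

```bash
python3 -c "from lidtilt import *; tilt('t11')"
```

```text
tilt deg 5.580523752219018 roll -0.09414956972013032 n [-0.0972 -0.0016 -0.9953] 14153 crown x [-0.0218  0.037 ] z at c [ 0.0127  0.0001 -0.0492]
15.3333 [0.459  0.2648 0.0513] [-2.8531  1.7758  5.5618] 0.7101093347030126 29.999502568971366
```

Call:
{"op": "move_arm", "data": {
  "increments": [
    {"xyz": [4,0,2],"roll": 0,"grip": 20},
    {"xyz": [2,0,2],"roll": 0,"grip": 20},
    {"xyz": [0,0,1],"roll": 0,"grip": 20},
    {"xyz": [0,0,0],"roll": 0,"grip": 20}
  ]
}}

```text
time_s: 15.72
position: [0.4661, 0.2639, 0.047]
tcp_rot: [[0.99, -0.14, 0.001], [-0.14, -0.99, 0.001], [0.001, -0.001, -1.0]]
force: [-1.5, -0.2, 8.3]
opening: 0.712
grasp_force: 30.0
```

```bash
python3 -c "from lidtilt import *; tilt('t12')"
```

```text
tilt deg 0.26944258643545366 roll -0.09581803990815083 n [-0.0047 -0.0017 -1.    ] 15148 crown x [-0.0193  0.0384] z at c [ 0.0141  0.0001 -0.0487]
15.7167 [0.4661 0.2639 0.047 ] [-1.5289 -0.2086  8.2919] 0.7118025735781174 29.999425902497023
```

Upright to 0.3° and on the coaster. I'll release and retreat.

Call:
{"op": "move_arm", "data": {
  "increments": [
    {"xyz": [0,0,-1.5],"roll": 0,"grip": 20},
    {"xyz": [0,0,0],"roll": 0,"grip": 60},
    {"xyz": [0,0,0],"roll": 0,"grip": 100},
    {"xyz": [0,0,0],"roll": 0,"grip": 100},
    {"xyz": [0,0,0],"roll": 0,"grip": 100}
  ]
}}

```text
time_s: 16.18
position: [0.4661, 0.2636, 0.0468]
tcp_rot: [[0.99, -0.14, 0.0], [-0.14, -0.99, 0.0], [0.0, -0.0, -1.0]]
force: [0.2, -0.4, 0.3]
opening: 0.856
grasp_force: 0.0
```

Call:
{"op": "move_arm", "data": {
  "increments": [
    {"xyz": [0,0,0],"roll": 0,"grip": 100},
    {"xyz": [0,0,-5],"roll": 0,"grip": 100},
    {"xyz": [0,0,-15],"roll": 0,"grip": 100},
    {"xyz": [0,0,-30],"roll": 0,"grip": 100},
    {"xyz": [0,0,-35],"roll": 0,"grip": 100}
  ]
}}

```text
time_s: 16.6
position: [0.4644, 0.2629, 0.1312]
tcp_rot: [[0.99, -0.14, -0.005], [-0.14, -0.99, -0.002], [-0.005, 0.002, -1.0]]
force: [1.7, 0.6, 0.2]
opening: 0.996
grasp_force: 0.0
```

Call:
{"op": "move_arm", "data": {
  "increments": [
    {"xyz": [-10,0,-35],"roll": 0,"grip": 100},
    {"xyz": [-30,0,-25],"roll": 0,"grip": 100},
    {"xyz": [-35,0,-15],"roll": 0,"grip": 100},
    {"xyz": [-25,0,0],"roll": 0,"grip": 100},
    {"xyz": [0,0,0],"roll": 0,"grip": 100}
  ]
}}

```text
time_s: 17.02
position: [0.3611, 0.2771, 0.2078]
tcp_rot: [[0.991, -0.137, -0.004], [-0.137, -0.991, -0.001], [-0.004, 0.001, -1.0]]
force: [-0.8, -0.7, 0.4]
opening: 1.0
grasp_force: 0.0
```

```bash
python3 - <<'E'
from stand import *
s=bot.read_state(); print(s['time_s'],s['position'],s['opening'],s['force'])
p,d=bot.capture('wrist'); P=cloud('wrist',d,np.ones_like(d,bool),s)
q=P[(np.linalg.norm(P[:,:2]-[.463,.264],axis=1)<.07)&(P[:,2]>.08)&(P[:,2]<.11)]; r=cv2.minAreaRect(q[:,:2].astype(np.float32)*1000); print('lid',len(q),q[:,2].mean(),r)
A=np.c_[q[:,:2],np.ones(len(q))]; print('crown slope',np.linalg.lstsq(A,q[:,2],rcond=None)[0][:2])
for c in ['wrist','top','side']:
    if c!='wrist': p2,d2=bot.capture(c)
    if c=='side': cv2.imwrite('pics/end.png',np.hstack([cv2.resize(p2[140:340,220:420,::-1],(480,480)),]))
    for l in ['coaster','tin_foot','lid_center','ink','blotter','magnifier','glass']:
        for r in bot.spot_in(l,c)[:2]: print(c,l,round(r['conf'],2),w(c,r['at'],s if c=='wrist' else None).round(3))
# base foot plate in slope frame from top depth
P=cloud('top',bot.capture('top')[1],np.ones((480,640),bool))
u=np.array([.98995,-.1414]);c,s_=np.cos(np.radians(28)),np.sin(np.radians(28))
a=P[:,:2]@u-.5418; z=P[:,2]-.0254; B=np.c_[a*c+z*s_,P[:,0]*.1414+P[:,1]*.98995-.0381,-a*s_+z*c]*1000
t=B[(abs(B[:,0]-52)<60)&(abs(B[:,1])<45)&(B[:,2]>93)&(B[:,2]<112)]; print('neck top',len(t),np.percentile(t,[2,50,98],axis=0))
f=B[(abs(B[:,1])<33)&(B[:,0]>92)&(B[:,0]<125)]; 
for x in range(92,124,3):
    g=f[(f[:,0]>=x)&(f[:,0]<x+3)]; print(x,len(g),np.median(g[:,2]).round(1) if len(g) else '')
E
```

```text
17.0167 [0.3611 0.2771 0.2078] 1.0002213760883365 [-0.817  -0.6797  0.3563]
lid 10677 0.09476468086974074 ((464.4683837890625, 263.8368225097656), (62.26191329956055, 83.869873046875), 81.81253814697266)
crown slope [-0.0017 -0.0003]
wrist coaster 0.85 [[0.461 0.221 0.007]]
wrist lid_center 0.95 [[0.47  0.264 0.09 ]]
wrist ink 0.73 [[0.463 0.22  0.006]]
wrist ink 0.39 [[0.468 0.265 0.091]]
top tin_foot 0.57 [[ 0.572 -0.038  0.097]]
top lid_center 0.95 [[ 0.525 -0.188  0.064]]
top lid_center 0.93 [[ 0.382 -0.252  0.061]]
top ink 0.77 [[ 0.67  -0.233  0.041]]
top blotter 0.78 [[0.369 0.124 0.035]]
top blotter 0.39 [[ 0.67  -0.238  0.039]]
top magnifier 0.87 [[ 0.342 -0.102  0.007]]
top glass 0.52 [[0.322 0.425 0.051]]
side coaster 0.6 [[0.459 0.295 0.002]]
side coaster 0.36 [[0.364 0.136 0.036]]
side tin_foot 0.63 [[ 0.563 -0.024  0.104]]
side lid_center 0.93 [[0.454 0.288 0.083]]
side lid_center 0.59 [[ 0.382 -0.245  0.043]]
side blotter 0.56 [[0.365 0.136 0.036]]
side magnifier 0.79 [[ 0.338 -0.101  0.006]]
neck top 210 [[ 13.0272 -27.2979  93.3137]
 [ 51.579   -1.4426 100.2709]
 [ 89.9007  26.5164 105.6715]]
92 57 5.8
95 42 4.4
98 49 4.6
101 58 1.8
104 47 -0.8
107 49 -1.4
110 47 -1.3
113 50 -2.2
116 39 -1.5
119 47 -2.2
122 40 -0.9
```

View pics/end.png

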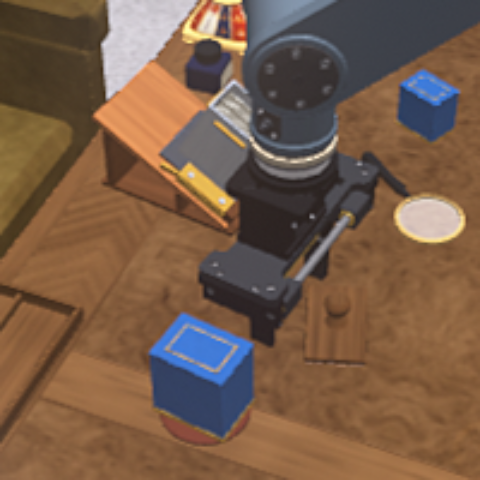

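The end view shows the lid upright on the coaster at (202,375). The open base is under the rails at (235,140), and the bystanders have not moved. By depth the base foot ends at x ≈ 103 mm and lies flat. Handing in.

```bash
python3 -c "from rig import bot; print(bot.hand_in())"
```

```text
the job is handed in; nothing more can be done
None
```

The job is handed in at about 17 s of the 48 s, no verdict shown: the tin was pressed home and its lid drawn, the open base lies flat at the stop, the lid stands upright about 5 mm from the coaster's centre, and the bystanders were left untouched.

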